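# Dual-key start of a board test jig

### The job

Get the circuit board test jig running: push its tray fully home, and only then press the two large round keys on the control box together, one fingertip on each, hold both down for at least two seconds, and let go. Never press one round key alone, and do not press the small square keys. Lift nothing, and leave the control box and the things lying around where they are.

Things in the scene. Friction and masses are not known exactly. Their poses are not given: they have to be found in the camera images.
- jig: board test jig, fixed to the bench: aluminium base 240 (x) x 130 (y) x 18 mm, and on its far part a low portal (steel side walls, grey top plate, 74 mm tall at its highest) that the tray slides into. Origin on the bench, 10 mm beyond the middle of the base; its own x axis points away from the robot, into the portal, z up. The portal occupies x = -20 to 110 mm. Position and yaw vary.
- tray (a joint): how far the aluminium tray stands out of the jig, m: 0 = fully home against its stop, 0.06 = fully out. It slides along the jig's x axis (pushing towards +x takes it home), with about 2 N of friction, and stays where it is left.
- tray_front (a point): centre of the front face (the one towards the robot) of the tray's upright push plate; moves with the tray. The plate is 70 mm wide (jig y), 5 mm thick and 34 mm tall, its lower edge 1 mm above the 18 mm thick base, its upper edge 53 mm above the bench; the point lies 36 mm above the bench. With the tray home it lies at x = -60 mm, y = 0 in the jig's frame. Axes as the jig's.
- control_box: loose grey control box, 100 (x) x 160 (y) x 45 mm tall, about 0.8 kg, on a rubber foot; origin at the centre of its underside, z up. On its aluminium top: two large round black keys in steel collars at x = +18 mm, y = +30 and -30 mm (60 mm between centres), and two small square black keys (12 mm, tops 8 mm above the box top) at x = -30 mm, y = +20 and -20 mm. The box may stand left or right of the jig, with any yaw within about 0.5 rad.
- round_left_top (a point): centre of the flat top of the large round key on the box's +y side; cap 26 mm across, in a steel collar 42 mm across whose top is 57 mm above the bench. Released, the cap's top is 6 mm above the collar (63 mm above the bench); fully down it is level with the collar. Moves with the key.
- round_right_top (a point): the same for the large round key on the box's -y side.
- round_left (a joint): travel of that key, m: 0 = up, 0.006 = fully down. Sprung: starts to move at about 1.2 N, fully down at 4 N (8 N for both keys), and springs back up when let go. It counts as pressed beyond 4 mm.
- round_right (a joint): the same for the other large round key.
- square_left (a joint): travel of the small square key on the +y side, m: 0 = up, 0.004 = down; sprung, about 1 to 2 N. Leave alone.
- square_right (a joint): the same for the small square key on the -y side. Leave alone.
- iron_stand: black soldering-iron stand, 170 x 75 mm, about 75 mm tall, with a yellow sponge and a steel coil; loose bystander; origin at the centre of its underside
- reel: steel-coloured solder reel standing on end, 58 mm across, 40 mm tall, loose bystander next to the far (+x) side of the control box; origin at the centre of its underside
- screwdriver: screwdriver about 170 mm long lying towards the back; loose bystander; origin at the centre of its underside
- lamp_board: small black board 22 x 55 mm with three clear lamps, about 17 mm tall, lying close beside the jig; loose bystander; origin at the centre of its underside
- parts_tin: open aluminium tin, 70 mm across, 35 mm tall; loose bystander towards the back; origin at the centre of its underside
- flux_bottle: white bottle 36 mm across, 75 mm tall; loose bystander towards the back; origin at the centre of its underside
- multimeter: grey hand multimeter 150 x 75 x 32 mm lying at the back; loose bystander; origin at the centre of its underside

How it is judged:
By the outcome, as a careful person would: the job done as asked, in the order asked, and still so for the second after the job is handed in, with the robot touching nothing.
It also fails if it takes over 51 s, if anything falls off the work surface, if the arm or the gripper's body presses on something with over 40 N, if the wrist force passes 120 N, or if a joint passes its speed limit or range.

### The arm

A 6-joint arm with a two-finger parallel gripper is mounted at the origin on the work surface. World frame = base frame: x ahead of the robot, y to its left, z up, the work surface at z = 0. Lengths are in m, angles in rad, forces in N, time in s.
With the tool pointing down it reaches from about 0.375 to 0.975 m from the base axis. Payload 3.8 kg.
Tool frame: the origin (TCP) lies where the fingers leave the gripper's body, on its centre line; the fingertips stand 73 mm ahead of it and the grasp point (between the pads) lies 54 mm ahead of it; z points along the fingers, y is the line along which they close (so a half turn about z gives the same grasp; the last joint's range is limited). The gripper opens to 85 mm and grips with 20 to 120 N. Pads are 22 mm wide; open, the fingers measure 114 mm over their backs; the gripper's body (76 mm by 85 mm) begins 54 mm behind the grasp point. The pads swing forward as they close: fully open they stand 13 mm farther back than shut.
Start: joints at [-1.33, 0.264, 1.604, -0, 1.274, -0.037], TCP at [0.185, -0.649, 0.304] pointing down, gripper open.
Joint ranges: [-2.63, 2.63], [-0.94, 2.18], [0.31, 2.57], [-1.31, 4.45], [0, 2.66], [-2.55, 2.55]. Speed limits (rad/s): [2.57, 2.57, 3.14, 3.14, 3.14, 3.14].

### API

Orientations are given as a rotation vector (axis times angle).
In Python, from workcell import read_state, viewer, bot gives the robot as it stands.
- The arm moves only by the tool jog_arm, never from a script. Its argument "increments" is a list that holds one entry, the list of rows, each a list of 7 numbers: the shift along the tool's x, y, z in units of 30 mm (1.0 is 30 mm), then the turn, a rotation vector about the tool's x, y, z in units of 6 degrees (1.0 is 6 degrees), then the opening, from -1 (shut) to 1 (fully open). A call has exactly 5 rows; each row shifts and turns the commanded pose from where the row before left it, along the tool's axes as they then stand; what a row does not reach is not made up. A row lasts 1/12 s, in which the tool goes at most 41.7 mm and 7.16 degrees, less where a joint would pass 70% of its speed; a pose out of reach is approached as far as the arm can. A call is refused whole if a number of a shift passes 1 or a number of a turn 1, either way. A call with a gripper value outside its range is refused whole. The fingers move at their own pace and stop on an object; "force" is the grip in N (left out, the last holds). Time passes only in rows, so rows that do not move let the fingers close, or fill a call up. It gives the time, the measured TCP pose, the force, the opening and the grip force at its end, in the units of the state.
- read_state(): the state, without advancing time (a new reading comes with each control period).
- viewer.read_camera(name): name is "side" or "top"; returns (picture, depth): 420x560x3 uint8, blue, green, red; 420x560 float32, m along the optical axis (not along the pixel's ray), 0 where there is no reading.
- viewer.camera_params(name): a dict with "fx", "fy", "cx", "cy" (pixels), "k1" (the pictures are not rectified: a ray, as slopes to the right and down, at radius r is drawn at 1 + k1 r^2 times it, then the intrinsics apply), "R" (3x3) and "t" (3): a world point X has camera coordinates R X + t. Camera axes: x right, y down, z forward; pixel columns grow to the right and rows downward; lengths in m; the calibration is good to about 2 mm. A picture is of the moment at which its call begins. camera_params takes no time and is no camera call.
- bot.finish_job(): hands the job in; it is judged then, once.
The state is a dict: "time": time; "q": joint angles; "joint_vel": joint speeds; "joint_torque": joint torques, N m; "tool_pos": TCP position; "tcp_rot": TCP orientation; "wrist_force": force on the tool from outside, world axes, zero at the start; "torque": the same for the moment, N m; "width": opening from 0.0 (shut) to 1.0 (fully open); "grip_force": force on a finger pad.
Only numpy, scipy, OpenCV 4.12 (cv2) and the standard library are available. Lean on these libraries where they do the work, as an engineer would, in place of code of your own. Each camera call takes 0.05 s, during which the arm holds its last target. There are 200 camera calls.

## Working session

There is one attempt and no reset: what is moved stays moved. The work goes in short steps, Python scripts to look and compute and a tool call to move; the robot and the scene stay as the last step left them, time stands still between calls to the robot, and variables do not carry over. Pictures are saved under pics/ and viewed, at most 10 in all, crops included, and the job is handed in when it is done.

Besides the shell and the picture viewer there is one more tool, called in YAML: its name, and indented under it one key for each argument. jog_arm: Moves the arm, as the interface text tells. Its arguments: {"type":"object","properties":{"increments":{"type":"array","items":{"type":"array","items":{"type":"array","items":{"type":"number"}}}},"force":{"type":"number"}},"required":["increments"]}

```bash
mkdir -p pics; cat > h.py <<'E'
import numpy as np, cv2
from workcell import read_state, viewer, bot
from scipy.spatial.transform import Rotation as Rn
def P(n): return viewer.camera_params(n)
def slopes(p,uv):
    uv=np.atleast_2d(np.array(uv,float)); d=np.c_[(uv[:,0]-p['cx'])/p['fx'],(uv[:,1]-p['cy'])/p['fy']]
    s=d.copy()
    for _ in range(20): s=d/(1+p['k1']*(s**2).sum(1,keepdims=True))
    return s
def onplane(n,uv,z):
    p=P(n); R=np.array(p['R']);t=np.array(p['t']); s=slopes(p,uv)
    r=np.c_[s,np.ones(len(s))]@R; c=-R.T@t
    return c+r*((z-c[2])/r[:,2])[:,None]
def cloud(n,D):
    p=P(n); R=np.array(p['R']);t=np.array(p['t']); h,w=D.shape
    v,u=np.mgrid[:h,:w]; s=slopes(p,np.c_[u.ravel(),v.ravel()])
    X=np.c_[s,np.ones(len(s))]*D.reshape(-1,1)
    return ((X-t)@R).reshape(h,w,3)
def proj(n,X):
    p=P(n); c=np.atleast_2d(X)@np.array(p['R']).T+np.array(p['t']); s=c[:,:2]/c[:,2:]
    s=s*(1+p['k1']*(s**2).sum(1,keepdims=True)); return np.c_[s[:,0]*p['fx']+p['cx'],s[:,1]*p['fy']+p['cy']]
E
python3 - <<'E'
from h import *
for n in ['top','side']:
    I,D=viewer.read_camera(n); cv2.imwrite(f'pics/{n}0.png',I); np.save(f'{n}0.npy',D)
    p=P(n); print(n,p['fx'],p['k1'],-np.array(p['R']).T@p['t'],np.round(p['R'],2).tolist())
print(read_state())
E
```

```text
top 505.4747138977001 0.04912512349153204 [0.46672179 0.02134344 1.16216677] [[-0.03, -1.0, -0.0], [-0.99, 0.03, -0.14], [0.14, 0.0, -0.99]]
side 439.4287745422948 0.005463801098777977 [0.46283202 0.55299018 0.75173472] [[-0.95, -0.3, -0.01], [-0.22, 0.74, -0.63], [0.2, -0.6, -0.78]]
{'time': 0.1, 'q': array([-1.32992206e+00,  2.64730774e-01,  1.60530715e+00,  1.42952722e-05,
        1.27373487e+00, -3.68736008e-02]), 'joint_vel': array([-0.00100922, -0.00157548, -0.00240219,  0.00185381, -0.00067653,
        0.0005076 ]), 'joint_torque': array([ 3.78588193e-04, -5.16706216e+01, -3.68590522e+01, -3.72889269e-05,
        6.27232526e-03, -2.07124498e-05]), 'tool_pos': array([ 0.18496635, -0.64859122,  0.30261305]), 'tcp_rot': array([-3.10919857e+00, -4.34577374e-01,  3.27121195e-04]), 'wrist_force': array([-0.35969739,  0.05903333, -0.18818476]), 'torque': array([ 0.05074898, -0.02096679,  0.02729604]), 'grip_force': 0.0, 'width': 1.0023252190208574}
```

View pics/top0.png

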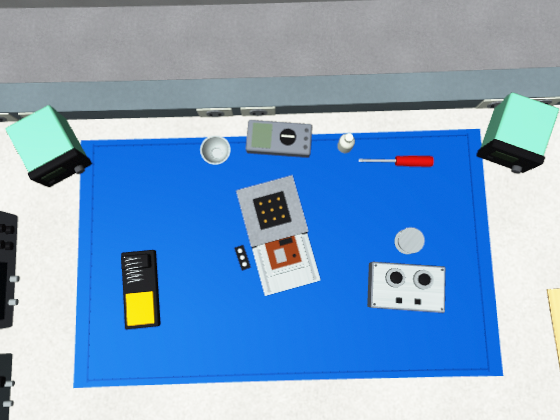

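View pics/side0.png

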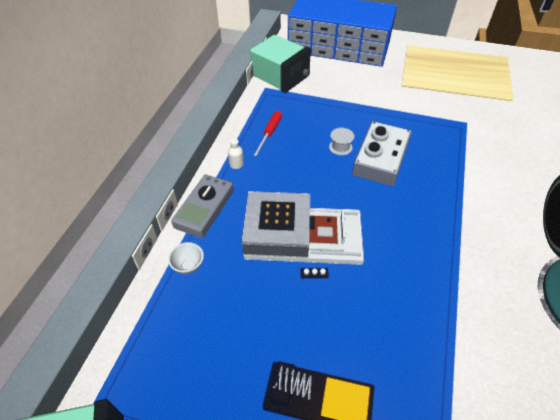

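The top view shows the jig at (278,237) with its tray towards the robot, the control box at (407,287) with round keys near (396,277) and (424,279), the square keys below them, and the reel at (410,240). The side view agrees with this.

```bash
python3 - <<'E'
from h import *
for n in ['top','side']:
    I=cv2.imread(f'pics/{n}0.png');D=np.load(f'{n}0.npy');C=cloud(n,D);ok=D>0
    # jig region
    b=(C[...,0]>.3)&(C[...,0]<.75)&(C[...,1]>-.12)&(C[...,1]<.2)&ok
    for lo,hi in [(.064,.085),(.045,.06),(.012,.024)]:
        m=b&(C[...,2]>lo)&(C[...,2]<hi); m=cv2.morphologyEx(m.astype(np.uint8),cv2.MORPH_OPEN,np.ones((2,2)))
        k,L,S,ce=cv2.connectedComponentsWithStats(m)
        for i in range(1,k):
            if S[i,4]>20:
                q=C[L==i]; print(n,'jig',lo,S[i],np.round(np.median(q,0),4),[np.round(a,4) for a in cv2.minAreaRect(q[:,:2].astype(np.float32))])
    # box top
    b=(C[...,1]>-.4)&(C[...,1]<-.12)&(C[...,0]>.25)&(C[...,0]<.6)&ok
    m=b&(C[...,2]>.041)&(C[...,2]<.075)
    k,L,S,ce=cv2.connectedComponentsWithStats(m.astype(np.uint8))
    for i in range(1,k):
        if S[i,4]>40:
            q=C[L==i]; print(n,'box',S[i],np.round(np.median(q,0),4),[np.round(a,4) for a in cv2.minAreaRect(q[:,:2].astype(np.float32))])
    i=1+np.argmax(S[1:,4]); g=cv2.cvtColor(I,cv2.COLOR_BGR2GRAY)
    hull=cv2.convexHull(np.argwhere(L==i)[:,::-1].astype(np.int32)); hm=np.zeros_like(g); cv2.fillConvexPoly(hm,hull,1)
    d=((g<60)&(hm>0)).astype(np.uint8); k,L2,S2,ce2=cv2.connectedComponentsWithStats(d)
    for j in range(1,k):
        if S2[j,4]>8:
            z=.063 if S2[j,4]>100 else .053
            q=C[L2==j]; print(n,'key',S2[j],ce2[j],'z',np.median(q[:,2]),'plane',onplane(n,ce2[j],.063)[0],onplane(n,ce2[j],.053)[0], 'cloud',np.median(q,0))
for n in ['top','side']:
    I=cv2.imread(f'pics/{n}0.png'); 
    a=I[225:300,235:330] if n=='top' else I[185:270,235:370]
    b=I[230:320,360:455] if n=='top' else I[110:190,320:420]
    o=[cv2.resize(x,(390,390*x.shape[0]//x.shape[1]),interpolation=cv2.INTER_CUBIC) for x in (a,b)]
    h=min(x.shape[0] for x in o); globals()[n]=np.hstack([x[:h] for x in o])
cv2.imwrite('pics/c.png',cv2.resize(np.vstack([top,side]),None,fx=.98,fy=.98))
E
```

```text
top jig 0.064 [ 250  187   49   46 1190] [0.6283 0.0241 0.0698] [array([0.5801, 0.0082]), array([0.2112, 0.0868]), np.float64(15.7374)]
top jig 0.064 [240 195  10   7  36] [0.6592 0.0848 0.0645] [array([0.6589, 0.0841]), array([0.0111, 0.021 ]), np.float64(8.4831)]
top jig 0.064 [296 207   9  11  31] [ 0.6239 -0.0393  0.065 ] [array([ 0.6245, -0.0367]), array([0.0228, 0.0164]), np.float64(67.3571)]
top jig 0.064 [285 228   5  11  28] [ 0.5788 -0.0072  0.0647] [array([ 0.5798, -0.0073]), array([0.0088, 0.0202]), np.float64(87.963)]
top jig 0.064 [253 234   7   6  26] [0.5744 0.0605 0.0644] [array([0.5736, 0.0601]), array([0.0142, 0.01  ]), np.float64(78.8843)]
top jig 0.045 [274 266  31  10  76] [ 0.4978 -0.0098  0.0374] [array([ 0.4981, -0.0101]), array([0.0044, 0.0699]), np.float64(13.8488)]
top jig 0.012 [ 254  235   68   62 1402] [ 0.484  -0.014   0.0183] [array([ 0.512, -0.007]), array([0.1119, 0.131 ]), np.float64(13.8126)]
top box [ 370  262   76   50 3365] [ 0.4565 -0.266   0.0463] [array([ 0.4566, -0.2663]), array([0.1614, 0.0995]), np.float64(84.6508)]
top key [390 272  12  
[... 1723 characters left out ...]
46965748 -0.30499748  0.053     ] cloud [ 0.46924935 -0.29056817  0.06483477]
side key [397 141   4   3   9] [398.33333333 142.        ] z 0.051294711504507144 plane [ 0.42332208 -0.26453798  0.063     ] [ 0.42274842 -0.27640798  0.053     ] cloud [ 0.42304521 -0.27824791  0.05129471]
side key [369 143  10   8  66] [373.74242424 146.48484848] z 0.06468111271629148 plane [ 0.47513529 -0.23335374  0.063     ] [ 0.47531392 -0.24477096  0.053     ] cloud [ 0.47512649 -0.23105046  0.06468111]
side key [393 151   4   4  12] [394.33333333 152.75      ] z 0.051104849789286415 plane [ 0.42739024 -0.22575011  0.063     ] [ 0.42687565 -0.23705693  0.053     ] cloud [ 0.42767949 -0.23797381  0.05110485]
```

View pics/c.png

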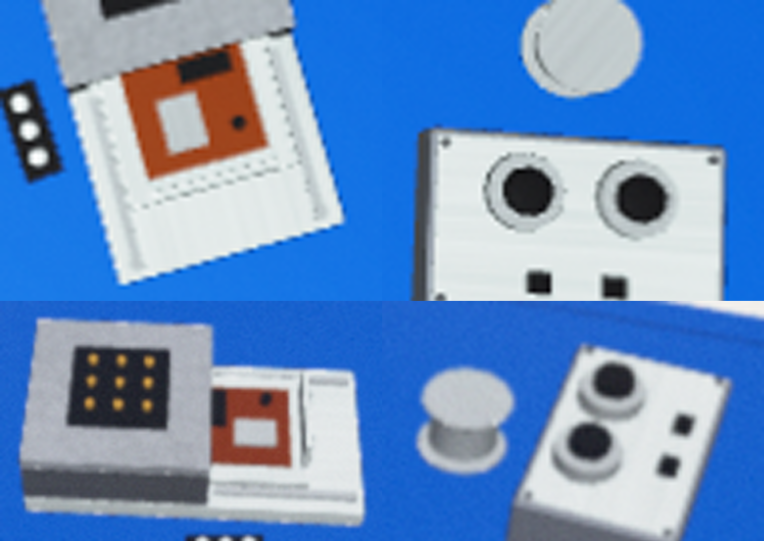

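jog_arm:
  increments:
    - [[0.4,-0.5,0,0,0,0,-1],[0.8,-1,0,0,0,0,-1],[0.8,-1,0,0,0,0,-1],[0.8,-1,0,0,0,0,-1],[0.8,-1,0,0,0,0,-1]]
  force: 20

```text
time: 0.52
tool_pos: [0.252, -0.4879, 0.303]
tcp_rot: [-3.11, -0.433, 0.0]
wrist_force: [0.1, -0.2, -0.3]
width: 0.298
grip_force: 0.0
```

jog_arm:
  increments:
    - [[0.8,-1,0,0,0,0,-1],[0.8,-1,0,0,0,0,-1],[0.8,-1,0,0,0,0,-1],[0.8,-1,0,0,0,0,-1],[0.8,-1,0,0,0,0,-1]]

```text
time: 0.93
tool_pos: [0.3262, -0.3106, 0.3035]
tcp_rot: [-3.111, -0.434, 0.0]
wrist_force: [0.9, -0.6, 0.5]
width: 0.001
grip_force: 0.0
```

jog_arm:
  increments:
    - [[0.8,-1,0,0,0,0,-1],[0.8,-1,0,0,0,0,-1],[0.8,-1,0,0,0,0,-1],[0.8,-1,0,0,0,0,-1],[0.5,-0.5,0,0,0,0.35,-1]]

```text
time: 1.35
tool_pos: [0.3961, -0.1489, 0.3036]
tcp_rot: [-3.117, -0.38, -0.0]
wrist_force: [0.1, -0.1, 0.8]
width: -0.001
grip_force: 0.0
```

jog_arm:
  increments:
    - [[0.8,-0.9,0,0,0,0,-1],[0.8,-0.9,0.5,0,0,0,-1],[0.8,-0.9,0.5,0,0,0,-1],[0.7,-0.95,0.5,0,0,0,-1],[0,0,1,0,0,0,-1]]

```text
time: 1.77
tool_pos: [0.4639, -0.0191, 0.2312]
tcp_rot: [-3.117, -0.385, -0.013]
wrist_force: [1.6, -0.5, 0.2]
width: -0.002
grip_force: 0.0
```

jog_arm:
  increments:
    - [[0,0,1,0,0,0,-1],[0,0,1,0,0,0,-1],[0,0,0.3,0,0,0,-1],[0,0,0,0,0,0,-1],[0,0,0,0,0,0,-1]]

```text
time: 2.18
tool_pos: [0.46, -0.0238, 0.16]
tcp_rot: [-3.119, -0.377, 0.001]
wrist_force: [-0.3, 0.2, 0.3]
width: 0.0
grip_force: 0.0
```

```bash
python3 - <<'E'
from h import *
s=read_state();print(s['tool_pos'],s['tcp_rot'])
I,D=viewer.read_camera('side'); cv2.imwrite('pics/s1.png',cv2.resize(I[120:300,200:440],None,fx=3,fy=3))
E
```

```text
[ 0.46002729 -0.0238259   0.16004894] [-3.11859501e+00 -3.77386117e-01  1.39481587e-03]
```

View pics/s1.png

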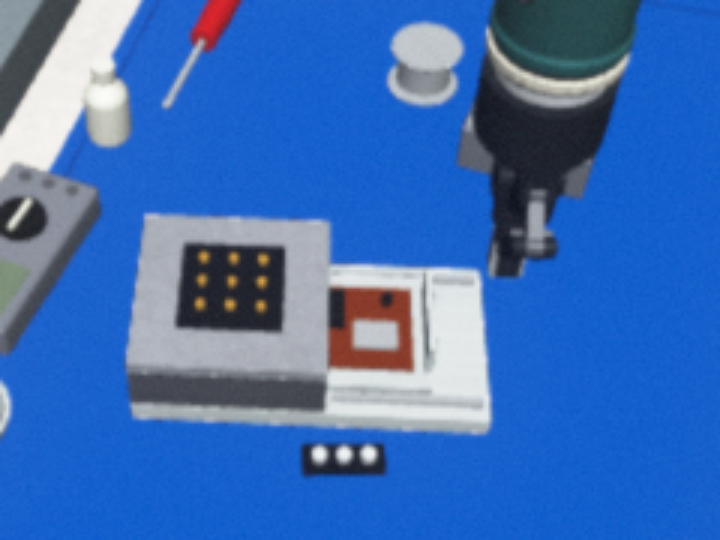

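The side crop shows the shut fingertips at about (507,270) in the crop, which is (369,210) in the full picture. They are in front of the tray plate at crop (430,320), with clear air around them.

```bash
python3 - <<'E'
from h import *
for z in (.1,.087,.074): print(z,proj('side',[.46,-.0238,z]))
t=(np.array([.584,.0107])-.091*np.array([.971,.2385]))
print(t)
E
```

```text
0.1 [[367.36503906 204.33985005]]
0.087 [[366.34410883 208.62980802]]
0.074 [[365.34693709 212.82034537]]
[ 0.495639  -0.0110035]
```

jog_arm:
  increments:
    - [[0,-0.1,0.8,0,0,0,-1],[0,0,0.7,0,0,0,-1],[0,0,0,0,0,0,-1],[0,0,0,0,0,0,-1],[0,0,0,0,0,0,-1]]

```text
time: 2.65
tool_pos: [0.4609, -0.0211, 0.117]
tcp_rot: [3.118, 0.377, 0.005]
wrist_force: [-0.4, 0.5, 0.6]
width: 0.008
grip_force: 0.0
```

jog_arm:
  increments:
    - [[0,0,0.35,0,0,0,-1],[0.2,0,0,0,0,0,-1],[0.3,0,0,0,0,0,-1],[0.2,0,0,0,0,0,-1],[0.1,0,0,0,0,0,-1]]

```text
time: 3.07
tool_pos: [0.4847, -0.0149, 0.1051]
tcp_rot: [3.118, 0.378, 0.003]
wrist_force: [0.6, -0.1, 0.2]
width: -0.002
grip_force: 0.0
```

jog_arm:
  increments:
    - [[0.15,0,0,0,0,0,-1],[0.15,0,0,0,0,0,-1],[0.15,0,0,0,0,0,-1],[0.15,0,0,0,0,0,-1],[0.15,0,0,0,0,0,-1]]

```text
time: 3.48
tool_pos: [0.5045, -0.0096, 0.1042]
tcp_rot: [-3.119, -0.378, 0.002]
wrist_force: [-2.7, -1.5, 1.6]
width: -0.004
grip_force: 1.2
```

jog_arm:
  increments:
    - [[0.1,0,0,0,0,0,-1],[0.05,0,0,0,0,0,-1],[0.05,0,0,0,0,0,-1],[0.05,0,0,0,0,0,-1],[0,0,0,0,0,0,-1]]

```text
time: 3.9
tool_pos: [0.512, -0.0078, 0.1043]
tcp_rot: [-3.119, -0.378, -0.0]
wrist_force: [-1.2, 0.2, 0.0]
width: 0.001
grip_force: 0.4
```

jog_arm:
  increments:
    - [[0.04,0,0,0,0,0,-1],[0.04,0,0,0,0,0,-1],[0.03,0,0,0,0,0,-1],[0.03,0,0,0,0,0,-1],[0,0,0,0,0,0,-1]]

```text
time: 4.32
tool_pos: [0.516, -0.0068, 0.1043]
tcp_rot: [-3.119, -0.378, -0.0]
wrist_force: [-1.7, -0.5, -1.3]
width: -0.003
grip_force: 0.7
```

jog_arm:
  increments:
    - [[0.04,0,0,0,0,0,-1],[0.04,0,0,0,0,0,-1],[0.03,0,0,0,0,0,-1],[0.03,0,0,0,0,0,-1],[0,0,0,0,0,0,-1]]

```text
time: 4.73
tool_pos: [0.5187, -0.0062, 0.1043]
tcp_rot: [3.119, 0.378, -0.006]
wrist_force: [-6.7, -1.4, 3.6]
width: -0.001
grip_force: 3.6
```

jog_arm:
  increments:
    - [[0.05,0,0,0,0,0,-1],[0.05,0,0,0,0,0,-1],[0,0,0,0,0,0,-1],[0,0,0,0,0,0,-1],[0,0,0,0,0,0,-1]]

```text
time: 5.15
tool_pos: [0.5191, -0.006, 0.1039]
tcp_rot: [3.118, 0.379, -0.015]
wrist_force: [-14.2, -4.3, 10.1]
width: -0.002
grip_force: 7.5
```

jog_arm:
  increments:
    - [[-0.4,0,0,0,0,0,-1],[-0.8,0,0,0,0,0,-1],[-0.8,0,-0.3,0,0,0,-1],[0,0,-1,0,0,0,-1],[0,0,-1,0,0,0,-1]]

```text
time: 5.57
tool_pos: [0.462, -0.0195, 0.1723]
tcp_rot: [-3.118, -0.377, 0.005]
wrist_force: [1.1, -0.8, 0.7]
width: -0.003
grip_force: 0.0
```

jog_arm:
  increments:
    - [[0,0,-1,0,0,0,0.08],[0,0.5,0,0,0,0.8,0.08],[0,1,0,0,0,0.8,0.08],[0,1,0,0,0,0.8,0.08],[0,1,0,0,0,0.8,0.08]]

```text
time: 5.98
tool_pos: [0.4764, -0.1248, 0.2049]
tcp_rot: [3.137, -0.152, 0.008]
wrist_force: [0.7, -0.4, -0.0]
width: 0.54
grip_force: 0.0
```

jog_arm:
  increments:
    - [[0,1,0,0,0,0,0.08],[0,1,0,0,0,0,0.08],[0,1,0,0,0,0,0.08],[0,0.5,0,0,0,0,0.08],[0,0,0,0,0,0,0.08]]

```text
time: 6.4
tool_pos: [0.4657, -0.2315, 0.2043]
tcp_rot: [3.135, -0.153, 0.006]
wrist_force: [1.0, 1.0, -0.1]
width: 0.541
grip_force: 0.0
```

```bash
cat > rel.py <<'E'
from h import *
s=read_state();p=s['tool_pos'];R=Rn.from_rotvec(s['tcp_rot']).as_matrix()
print('t',s['time'],p,s['width'],s['wrist_force'],'x-yaw deg',np.degrees(np.arctan2(R[1,0],R[0,0])),'tilt',R[2,:2])
d=np.array([.4735,-.2665,p[2]])-p
print('tool shift units',R.T@d/.03)
E
python3 rel.py; python3 - <<'E'
from h import *
for n in ['top','side']:
    I,D=viewer.read_camera(n); cv2.imwrite(f'pics/{n}2.png',I)
    C=cloud(n,D); m=(C[...,2]>.045)&(C[...,2]<.06)&(C[...,0]>.45)&(C[...,0]<.58)&(abs(C[...,1])<.06)&(D>0)
    q=C[m]-[.584,.0107,0]; x=q[:,0]*.971+q[:,1]*.2385; print(n,m.sum(),np.percentile(x,[5,25,50,75,95]))
a=cv2.imread('pics/top2.png')[190:320,230:450]; cv2.imwrite('pics/c2.png',cv2.resize(a,None,fx=3.5,fy=3.5))
E
```

```text
t 6.4 [ 0.46568625 -0.23147535  0.20433766] 0.5411831808259007 [ 0.95930178  0.96066353 -0.13004817] x-yaw deg -5.572940806611119 tilt [0.00371801 0.00226205]
tool shift units [0.37260291 1.13666999 0.00395658]
top 96 [-0.05730329 -0.05600982 -0.05449991 -0.05279802 -0.01633551]
side 87 [-0.05716792 -0.05633119 -0.05465743 -0.05311869 -0.01630853]
```

View pics/c2.png

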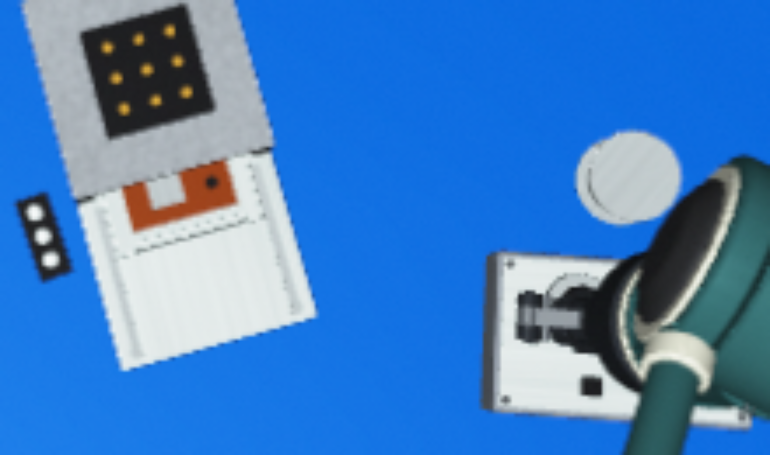

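The tray plate is now close to the portal, with the board mostly inside. The fingers at crop (560,310) hang over the control box. The reel and the lamp board are untouched.

jog_arm:
  increments:
    - [[0.17,0.53,0.2,0.02,0.04,0,0.08],[0.2,0.6,0.5,0,0,0,0.08],[0,0,0.5,0,0,0,0.08],[0,0,0.3,0,0,0,0.08],[0,0,0,0,0,0,0.08]]

```text
time: 6.92
tool_pos: [0.4717, -0.2609, 0.1559]
tcp_rot: [-3.134, 0.146, -0.001]
wrist_force: [0.3, 1.2, -0.8]
width: 0.541
grip_force: 0.0
```

```bash
python3 rel.py; python3 - <<'E'
from h import *
I,D=viewer.read_camera('side'); cv2.imwrite('pics/s3.png',cv2.resize(I[70:200,310:450],None,fx=4.5,fy=4.5,interpolation=cv2.INTER_CUBIC))
s=read_state();R=Rn.from_rotvec(s['tcp_rot']).as_matrix()
for y in(.03,-.03): 
  for z in (.06,.067,.073): print(y,z,(proj('side',s['tool_pos']+R@[0,y,z])-[310,70])*4.5)
print((proj('side',np.array([[.4765,-.2365,.063],[.4708,-.2965,.063]]))-[310,70])*4.5)
E
```

```text
t 6.9167 [ 0.47173535 -0.26086026  0.155923  ] 0.5406827772085979 [ 0.28876158  1.24172202 -0.81990198] x-yaw deg -5.328381936247228 tilt [ 0.00015182 -0.00461993]
tool shift units [ 0.07602505  0.18171478 -0.00082798]
0.03 0.06 [[326.64341136 223.65452002]]
0.03 0.067 [[324.15349908 234.4868561 ]]
0.03 0.073 [[322.0404301  243.68020595]]
-0.03 0.06 [[297.54577177 295.57212091]]
-0.03 0.067 [[295.12954266 306.38930909]]
-0.03 0.073 [[293.07970726 315.56665868]]
[[285.15549711 339.64512689]
 [314.23914974 267.7311036 ]]
```

View pics/s3.png

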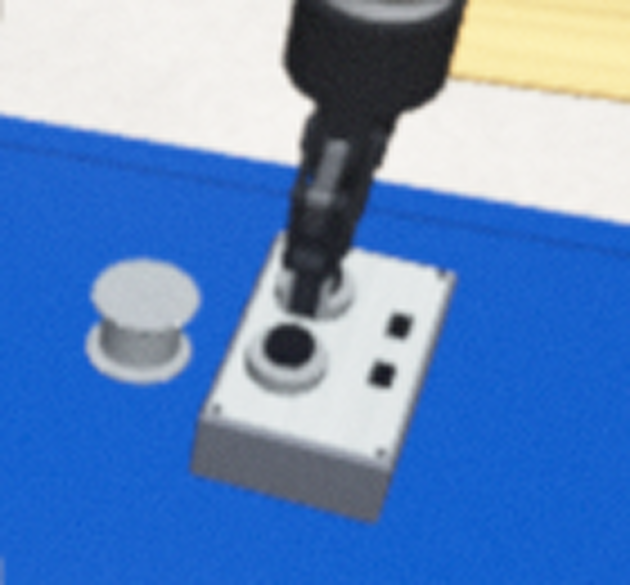

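The near fingertip's lower end is at crop (303,315), just above and behind the near round key at (289,345). The far finger hides the far key. A small shift in +x and along tool y is left to make.

jog_arm:
  increments:
    - [[0.14,0.18,0,-0.045,0,0,0.08],[0,0,0.2,0,0,0,0.08],[0,0,0.2,0,0,0,0.08],[0,0,0,0,0,0,0.08],[0,0,0,0,0,0,0.08]]

```text
time: 7.38
tool_pos: [0.4764, -0.2683, 0.146]
tcp_rot: [3.136, -0.147, 0.005]
wrist_force: [0.1, 0.1, -0.2]
width: 0.544
grip_force: 0.0
```

```bash
python3 rel.py; python3 - <<'E'
from h import *
I,D=viewer.read_camera('side'); J,_=viewer.read_camera('top')
a=cv2.resize(I[100:190,330:430],(500,450),interpolation=cv2.INTER_CUBIC); cv2.imwrite('pics/s4.png',a)
s=read_state();R=Rn.from_rotvec(s['tcp_rot']).as_matrix()
for z in (.06,.067,.073): print(z,(proj('side',s['tool_pos']+R@[0,-.03,z])-[330,100])*5)
print((proj('side',np.array([[.4765,-.2365,.063],[.4708,-.2965,.063]]))-[330,100])*5)
E
```

```text
t 7.3833 [ 0.47643367 -0.26834642  0.14596852] 0.5438369094839525 [ 0.11290987  0.13061938 -0.20921104] x-yaw deg -5.375436944828242 tilt [0.00334485 0.0020985 ]
tool shift units [-0.10312423 -0.05211467 -0.0004543 ]
0.06 [[219.04956328 183.65599626]]
0.067 [[216.44941505 195.40430432]]
0.073 [[214.24335425 205.37248535]]
[[216.83944124 227.38347432]
 [249.15461082 147.479004  ]]
```

View pics/s4.png

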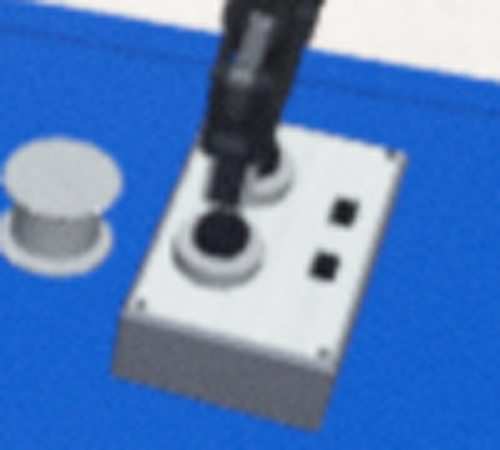

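The near finger's lower end is at (222,203) and the near cap is at (221,233). The finger looks slightly inboard of the cap, so I'll check it with depth.

```bash
python3 - <<'E'
from h import *
s=read_state();R=Rn.from_rotvec(s['tcp_rot']).as_matrix()
for n in ['side','top']:
    I,D=viewer.read_camera(n); C=cloud(n,D); q=((C-s['tool_pos'])@R)[D>0]; q=q[(abs(q[:,0])<.03)&(abs(q[:,1])<.08)&(q[:,2]>.02)&(q[:,2]<.1)]
    for lo in np.arange(.02,.09,.006):
        w=q[(q[:,2]>=lo)&(q[:,2]<lo+.006)]
        for sg in (-1,1):
            v=w[w[:,1]*sg>0]
            if len(v)>3: print(n,round(lo,3),sg,len(v),'y',np.round(np.percentile(v[:,1],[5,50,95]),3),'x',np.round(np.percentile(v[:,0],[5,50,95]),3))
E
```

```text
side 0.02 -1 21 y [-0.058 -0.056 -0.035] x [-0.014 -0.003  0.006]
side 0.038 -1 14 y [-0.041 -0.039 -0.034] x [-0.01  -0.003  0.003]
side 0.044 -1 17 y [-0.041 -0.037 -0.032] x [-0.012 -0.005  0.006]
side 0.05 -1 18 y [-0.04  -0.037 -0.03 ] x [-0.012 -0.005  0.007]
side 0.05 1 4 y [0.022 0.023 0.026] x [-0.012 -0.012 -0.01 ]
side 0.056 -1 24 y [-0.041 -0.037 -0.03 ] x [-0.012 -0.001  0.007]
side 0.062 -1 13 y [-0.038 -0.034 -0.03 ] x [-0.012 -0.008  0.008]
side 0.062 1 5 y [0.021 0.023 0.026] x [-0.012 -0.011 -0.009]
side 0.068 -1 7 y [-0.034 -0.032 -0.03 ] x [-0.011 -0.003  0.005]
side 0.074 -1 14 y [-0.043 -0.036 -0.026] x [-0.014 -0.006  0.003]
side 0.074 1 8 y [0.018 0.026 0.033] x [-0.015 -0.012 -0.009]
side 0.08 -1 64 y [-0.046 -0.036 -0.024] x [-0.016 -0.005  0.005]
side 0.08 1 16 y [0.016 0.023 0.031] x [-0.017 -0.012 -0.009]
side 0.086 -1 78 y [-0.052 -0.043 -0.025] x [-0.022 -0.005  0.013]
side 0.086 1 33 y [0.01  0.023 0.04 ] x [-0.024 -0.017 -0.011]
top 0.02 -1 13 y [-0.037 -0.034 -0.031] x [-0.013 -0.007  0.012]
top 0.074 -1 5 y [-0.036 -0.029 -0.028] x [-0.013 -0.013 -0.011]
top 0.08 -1 12 y [-0.043 -0.032 -0.027] x [-0.018 -0.015 -0.009]
top 0.086 -1 89 y [-0.05  -0.043 -0.02 ] x [-0.021 -0.012  0.01 ]
```

jog_arm:
  increments:
    - [[-0.07,-0.08,0,0,0,0,0.08],[0,0,0.1,0,0,0,0.08],[0,0,0.1,0,0,0,0.08],[0,0,0.1,0,0,0,0.08],[0,0,0,0,0,0,0.08]]

```text
time: 8.0
tool_pos: [0.4748, -0.266, 0.1369]
tcp_rot: [3.136, -0.147, 0.006]
wrist_force: [0.1, 0.4, 2.9]
width: 0.541
grip_force: 1.2
```

```bash
python3 rel.py
```

```text
t 8.0 [ 0.4747643  -0.2660397   0.13685115] 0.5414405423898518 [0.08024762 0.4409508  2.90175333] x-yaw deg -5.381753356494282 tilt [0.00381836 0.00241923]
tool shift units [-0.04051804  0.01922867 -0.0001082 ]
```

jog_arm:
  increments:
    - [[0,0,0.08,0,0,0,0.08],[0,0,0.08,0,0,0,0.08],[0,0,0.06,0,0,0,0.08],[0,0,0,0,0,0,0.08],[0,0,0,0,0,0,0.08]]

```text
time: 8.42
tool_pos: [0.475, -0.2662, 0.1314]
tcp_rot: [3.135, -0.147, 0.006]
wrist_force: [-2.2, 2.3, 7.4]
width: 0.539
grip_force: 3.7
```

```bash
python3 rel.py; python3 -c "
from h import *
s=read_state();R=Rn.from_rotvec(s['tcp_rot']).as_matrix();print(R.T@s['torque'],R.T@s['wrist_force'])"
```

```text
t 8.4167 [ 0.47495953 -0.2661693   0.13144777] 0.5385171338959904 [-2.19044968  2.34867818  7.42885762] x-yaw deg -5.38346844771576 tilt [0.00397725 0.00249986]
tool shift units [-0.04740165  0.01553961 -0.00014968]
[ 0.27393937 -0.47109043  0.01386912] [-2.3715778  -2.11420639 -7.44365734]
```

jog_arm:
  increments:
    - [[0,0,0.06,0,0,0,0.08],[0,0,0.06,0,0,0,0.08],[0,0,0,0,0,0,0.08],[0,0,0,0,0,0,0.08],[0,0,0,0,0,0,0.08]]

```text
time: 8.83
tool_pos: [0.4751, -0.2663, 0.131]
tcp_rot: [3.136, -0.147, 0.006]
wrist_force: [-10.1, 5.5, 28.1]
width: 0.539
grip_force: 13.9
```

```bash
python3 rel.py; python3 -c "
from h import *
s=read_state();R=Rn.from_rotvec(s['tcp_rot']).as_matrix();print(R.T@s['torque'],R.T@s['wrist_force'])
I,D=viewer.read_camera('side'); cv2.imwrite('pics/s5.png',cv2.resize(I[100:190,330:430],(500,450),interpolation=cv2.INTER_CUBIC))"
```

```text
t 8.8333 [ 0.47514723 -0.26626038  0.13097737] 0.5387787612200601 [-10.05188712   5.51026372  28.0604662 ] x-yaw deg -5.381305169154743 tilt [0.00375301 0.00238374]
tool shift units [-0.05391632  0.01310198 -0.00017112]
[ 1.01242732 -1.82382175  0.02872424] [-10.41897084  -4.47628104 -28.11051688]
```

View pics/s5.png

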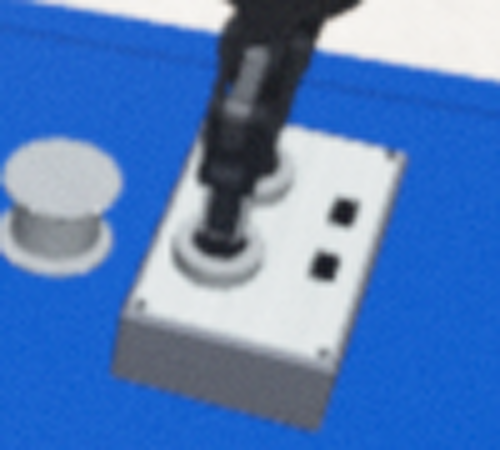

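The near fingertip sits on the near cap, which is down level with its collar at (218,245). The box and the square keys look unchanged. The hard stop is reached, so I'll ease the force slightly and hold.

jog_arm:
  increments:
    - [[0,0,-0.06,0,0,0,0.08],[0,0,0,0,0,0,0.08],[0,0,0,0,0,0,0.08],[0,0,0,0,0,0,0.08],[0,0,0,0,0,0,0.08]]

```text
time: 9.3
tool_pos: [0.4751, -0.2663, 0.1311]
tcp_rot: [3.135, -0.147, 0.006]
wrist_force: [-5.8, 4.0, 16.3]
width: 0.539
grip_force: 8.3
```

jog_arm:
  increments:
    - [[0,0,0,0,0,0,0.08],[0,0,0,0,0,0,0.08],[0,0,0,0,0,0,0.08],[0,0,0,0,0,0,0.08],[0,0,0,0,0,0,0.08]]

```text
time: 9.72
tool_pos: [0.4751, -0.2662, 0.1311]
tcp_rot: [3.135, -0.147, 0.006]
wrist_force: [-5.1, 3.7, 15.7]
width: 0.542
grip_force: 8.3
```

jog_arm:
  increments:
    - [[0,0,0,0,0,0,0.08],[0,0,0,0,0,0,0.08],[0,0,0,0,0,0,0.08],[0,0,0,0,0,0,0.08],[0,0,0,0,0,0,0.08]]

```text
time: 10.13
tool_pos: [0.4751, -0.2662, 0.1311]
tcp_rot: [3.135, -0.147, 0.006]
wrist_force: [-5.8, 3.8, 15.9]
width: 0.542
grip_force: 8.3
```

jog_arm:
  increments:
    - [[0,0,0,0,0,0,0.08],[0,0,0,0,0,0,0.08],[0,0,0,0,0,0,0.08],[0,0,0,0,0,0,0.08],[0,0,0,0,0,0,0.08]]

```text
time: 10.55
tool_pos: [0.4751, -0.2662, 0.1311]
tcp_rot: [3.135, -0.147, 0.006]
wrist_force: [-5.7, 2.7, 16.5]
width: 0.541
grip_force: 8.3
```

jog_arm:
  increments:
    - [[0,0,0,0,0,0,0.08],[0,0,0,0,0,0,0.08],[0,0,0,0,0,0,0.08],[0,0,0,0,0,0,0.08],[0,0,0,0,0,0,0.08]]

```text
time: 10.97
tool_pos: [0.4751, -0.2663, 0.1311]
tcp_rot: [3.135, -0.148, 0.006]
wrist_force: [-5.6, 3.2, 15.9]
width: 0.54
grip_force: 8.3
```

jog_arm:
  increments:
    - [[0,0,0,0,0,0,0.08],[0,0,0,0,0,0,0.08],[0,0,0,0,0,0,0.08],[0,0,0,0,0,0,0.08],[0,0,0,0,0,0,0.08]]

```text
time: 11.38
tool_pos: [0.4751, -0.2662, 0.1311]
tcp_rot: [3.135, -0.147, 0.006]
wrist_force: [-5.9, 3.7, 17.0]
width: 0.541
grip_force: 8.3
```

jog_arm:
  increments:
    - [[0,0,0,0,0,0,0.08],[0,0,0,0,0,0,0.08],[0,0,0,0,0,0,0.08],[0,0,0,0,0,0,0.08],[0,0,0,0,0,0,0.08]]

```text
time: 11.8
tool_pos: [0.4751, -0.2662, 0.1311]
tcp_rot: [3.135, -0.147, 0.006]
wrist_force: [-6.1, 3.5, 17.5]
width: 0.542
grip_force: 8.3
```

jog_arm:
  increments:
    - [[0,0,-0.3,0,0,0,0.08],[0,0,-0.5,0,0,0,0.08],[0,0,-1,0,0,0,0.08],[0,0,-1,0,0,0,0.08],[0,0,-1,0,0,0,0.08]]

```text
time: 12.22
tool_pos: [0.474, -0.2655, 0.2433]
tcp_rot: [3.136, -0.147, 0.004]
wrist_force: [1.0, 0.7, 0.2]
width: 0.536
grip_force: 0.0
```

jog_arm:
  increments:
    - [[-0.8,0.8,-0.5,0,0,0,0.08],[-0.8,0.8,0,0,0,0,0.08],[0,1,0,0,0,0,0.08],[0,1,0,0,0,0,0.08],[0,1,0,0,0,0,0.08]]

```text
time: 12.63
tool_pos: [0.413, -0.3998, 0.2581]
tcp_rot: [3.135, -0.148, 0.007]
wrist_force: [1.0, 0.4, -0.4]
width: 0.54
grip_force: 0.0
```

jog_arm:
  increments:
    - [[0,1,0,0,0,0,0.08],[0,1,0,0,0,0,0.08],[0,0.5,0,0,0,0,0.08],[0,0,0,0,0,0,0.08],[0,0,0,0,0,0,0.08]]

```text
time: 13.05
tool_pos: [0.4064, -0.4734, 0.2575]
tcp_rot: [3.137, -0.15, 0.005]
wrist_force: [-1.2, -0.3, 0.1]
width: 0.539
grip_force: 0.0
```

```bash
python3 - <<'E'
from h import *
I,D=viewer.read_camera('top'); cv2.imwrite('pics/t6.png',I)
A=cv2.imread('pics/top0.png')
C=cloud('top',D);
for lab,d in (('0',np.load('top0.npy')),('6',D)):
    C=cloud('top',d); m=(C[...,2]>.041)&(C[...,2]<.075)&(C[...,1]>-.37)&(C[...,1]<-.16)&(C[...,0]>.38)&(C[...,0]<.53)&(d>0)
    print(lab,m.sum(),cv2.minAreaRect(C[m][:,:2].astype(np.float32)), [np.round(np.median(C[v-3:v+3,u-3:u+3,2]),4) for u,v in((396,277),(424,279))])
E
```

```text
0 3365 ((0.45657476782798767, -0.26630765199661255), (0.16140127182006836, 0.09945227950811386), 84.65082550048828) [np.float64(0.0672), np.float64(0.0672)]
6 3354 ((0.45659688115119934, -0.26641154289245605), (0.1616705358028412, 0.099305659532547), 84.7928466796875) [np.float64(0.0679), np.float64(0.0665)]
```

View pics/t6.png

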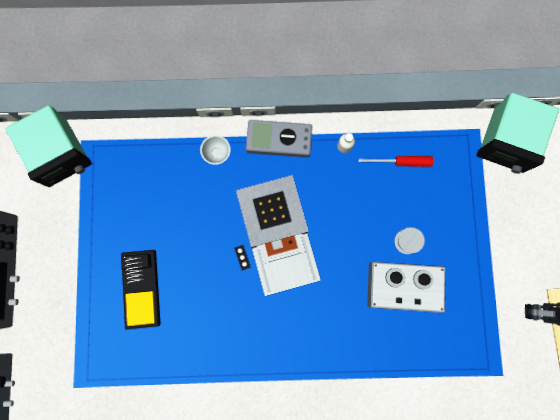

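The box is where it was, both keys at (396,277) and (424,279) are up again, the tray is home and the arm is clear.

```bash
python3 -c "
from h import *
print(bot.finish_job())"
```

```text
the job is handed in; nothing more can be done
None
```

I pushed the tray home against its stop, then pressed both round keys together, held them down for about 2.9 s and released them. The final picture shows both keys back up, the box and bystanders where they were and the arm clear. The job is handed in at about 13 s, but no verdict came back.

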